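# Restock the spring-lift display tray with biscuit tins

## Task

Stand the three biscuit tins on the tray's sprung platform in one neat, close row along the middle of the platform, square to the tray and with their wide faces to the tray's long sides: the tallest up against the end board, then the middle one, then the shortest, with less than a finger's width (15 mm) at the end board and between neighbours. The platform sinks as it is loaded, so set each tin down gently: never drive the platform down onto its bottom stop or knock a tin over, and leave the jar and the round loaf where they are.

Things in the scene. Friction and masses are not known exactly. Their poses are not given: they have to be found in the camera images.
- tin_tall: the tallest one of three plain rectangular tinplate biscuit tins with a lid and a paper band: 125 mm high, 62 mm deep (own x) by 84 mm wide (own y), about 280 g, closed box with straight sides. Starts upright on the counter. Origin at the centre of its underside, z up
- tin_middle: the middle-sized one of three plain rectangular tinplate biscuit tins with a lid and a paper band: 105 mm high, 62 mm deep (own x) by 84 mm wide (own y), about 240 g, closed box with straight sides. Starts upright on the counter. Origin at the centre of its underside, z up
- tin_short: the shortest one of three plain rectangular tinplate biscuit tins with a lid and a paper band: 85 mm high, 62 mm deep (own x) by 84 mm wide (own y), about 200 g, closed box with straight sides. Starts upright on the counter. Origin at the centre of its underside, z up
- tray: the display tray, a dark wooden bin fixed to the counter, 138 mm (own x) by 336 mm (own y) outside. Its walls are 12 mm thick and 46 mm high; at its +y end the wall is a taller end board, 120 mm high, whose inner face lies at y = +156 mm. Origin at the centre of its underside on the counter, z up; two blank price cards are on its -x side
- platform_top (a point): centre of the upper face of the pale wooden platform in the tray (110 mm along x by 310 mm along y, flat, axes as the tray's). It stands 62 mm above the counter when empty and sinks level with the load, so it goes below the top of the walls when all tins are on it; the end board does not move. A tin standing on the platform has its origin at the height of this point
- lift (a joint): how far the platform has sunk, in m: 0 = empty, at the top; 0.045 = on its bottom stop. The spring yields 1 mm per 0.35 N after the first 0.9 N, damped; the three tins together sink it by about 13 to 25 mm
- jar: bystander: round glass jar with a steel lid, 66 mm across, 90 mm high, origin at the centre of its underside; leave alone
- cob: bystander: round crusty loaf, 140 mm across, 72 mm high, origin at the centre of its underside; leave alone
Things that resemble listed ones, but are neither listed nor needed, are in the scene too. What is shaped like the tin_middle but black or turquoise is not meant.

How it is judged:
By the outcome, as a careful person would: the job done as asked, in the order asked, and still so for the second after the job is handed in, with the robot touching nothing.
It also fails if it takes over 72 s, if anything falls off the work surface, if the arm or the gripper's body presses on something with over 40 N, if the wrist force passes 120 N, or if a joint passes its speed limit or range.

## Robot

A 6-joint arm with a two-finger parallel gripper is mounted at the origin on the work surface. World frame = base frame: x ahead of the robot, y to its left, z up, the work surface at z = 0. Lengths are in m, angles in degrees, forces in N, time in s.
With the tool pointing down it reaches from about 0.275 to 0.85 m from the base axis. Payload 19 kg.
Tool frame: the origin (TCP) lies on the centre line of the jaws, within the pads' length; the fingertips stand env.tcp_to_tips ahead of it and the grasp point (between the pads) is the TCP (env.tcp_to_tips is the distance from the TCP to the fingertips, in m); z points along the fingers, y is the line along which they close (so a half turn about z gives the same grasp; the last joint's range is limited). The gripper opens to 85 mm and grips with 20 to 120 N. Pads are 22 mm wide; open, the fingers measure 114 mm over their backs; the gripper's body (76 mm by 85 mm) begins 54 mm behind the grasp point. The pads swing forward as they close: fully open they stand 13 mm farther back than shut.
Start: joints at [-82.162, 8.623, 82.357, -0, 89.026, -7.678], TCP at [0.154, -0.554, 0.25] pointing down, gripper open.
Joint ranges: [-160.23, 160.23], [-39.13, 120.54], [6.94, 153.29], [-79.49, 259.48], [9.18, 160.14], [-161.06, 161.06]. Speed limits (degrees/s): [108.29, 108.29, 127.2, 172.46, 172.46, 172.46].

## Interface

Orientations are given as [roll, pitch, yaw] about the fixed x, y, z axes, in that order (R = Rz(yaw) Ry(pitch) Rx(roll)).
In Python, from station import env gives the robot as it stands.
- The arm moves only by the tool send_rows, never from a script. Its argument "deltas" is text: rows parted by semicolons, each of 7 numbers parted by spaces: the turn, a rotation vector about the tool's x, y, z in rad, then the shift along the tool's x, y, z in m, then the gripper command: -1 is shut, 1 is fully open, values between are in proportion. In form: wx wy wz dx dy dz grip; .... A call has 1 to 12 rows; each row shifts and turns the commanded pose from where the row before left it, along the tool's axes as they then stand; what a row does not reach is not made up. A row lasts 1/12 s, in which the tool goes at most 41.7 mm and 7.16 degrees, less where a joint would pass 70% of its speed; a pose out of reach is approached as far as the arm can. A call with a gripper value outside its range is refused whole. The fingers move at their own pace and stop on an object; "force" is the grip in N (left out, the last holds). Time passes only in rows, so rows that do not move let the fingers close. It gives the time, the measured TCP pose, the force, the opening and the grip force at its end, in the units of the state.
- env.read_state(): the state, without advancing time (a new reading comes with each control period).
- env.get_image(name): name is "side" or "top"; returns a dict with "frame" (384x512x3 uint8, red, green, blue), "K" (3x3 intrinsics, pixels), "k1" (the pictures are not rectified: a ray, as slopes to the right and down, at radius r is drawn at 1 + k1 r^2 times it, then the intrinsics apply), "pose" (4x4, takes a point from camera to world coordinates). Camera axes: x right, y down, z forward; pixel columns grow to the right and rows downward; lengths in m; the calibration is good to about 2 mm. A picture is of the moment at which its call begins. There is no depth.
- env.close_job(): hands the job in; it is judged then, once.
The state is a dict: "t": time; "joints": joint angles; "dq": joint speeds; "joint_efforts": joint torques, N m; "position": TCP position; "tcp_rot": TCP orientation; "ft_force": force on the tool from outside, world axes, zero at the start; "ft_torque": the same for the moment, N m; "width": opening from 0.0 (shut) to 1.0 (fully open); "gripper_force": force on a finger pad.
Only numpy, scipy, OpenCV 4.12 (cv2) and the standard library are available. Lean on these libraries where they do the work, as an engineer would, in place of code of your own. Each camera call takes 0.05 s, during which the arm holds its last target. There are 200 camera calls.

## Working session

There is one attempt and no reset: what is moved stays moved. The work goes in short steps, Python scripts to look and compute and a tool call to move; the robot and the scene stay as the last step left them, time stands still between calls to the robot, and variables do not carry over. Pictures are saved under pics/ and viewed, at most 11 in all, crops included, and the job is handed in when it is done.

Besides the shell and the picture viewer there is one more tool, called after "Call:" as name(argument=value, ...) on one line, values as JSON. send_rows: Moves the arm, as the interface text tells. Its arguments: {"type":"object","properties":{"deltas":{"type":"string"},"force":{"type":"number"}},"required":["deltas"]}

```bash
ls; mkdir -p pics
python3 - <<'E'
from station import env
import cv2,numpy as np
s=env.read_state();print({k:np.round(v,3) for k,v in s.items()},env.tcp_to_tips)
for n in("top","side"):
    d=env.get_image(n);cv2.imwrite(f"pics/{n}0.png",cv2.resize(d["frame"][:,:,::-1],(800,600)));cv2.imwrite(f"pics/raw_{n}0.png",d["frame"][:,:,::-1])
    print(n,d["K"],d["k1"],np.round(d["pose"],3))
E
```

```text
pics
{'t': np.float64(0.0), 'joints': array([-82.162,   8.651,  82.392,  -0.   ,  89.028,  -7.678]), 'dq': array([-0.026,  0.005, -0.06 ,  0.01 , -0.04 , -0.033]), 'joint_efforts': array([-0.0000e+00, -7.1306e+01, -5.7087e+01, -0.0000e+00,  9.0000e-03,
        0.0000e+00]), 'position': array([ 0.154, -0.554,  0.25 ]), 'tcp_rot': array([-1.7993e+02, -9.0000e-03,  1.5515e+01]), 'ft_force': array([-0.215, -0.205, -0.216]), 'ft_torque': array([0.008, 0.056, 0.036]), 'gripper_force': np.float64(0.0), 'width': np.float64(0.998)} 0.019
top [[491.56807754   0.         263.14760971]
 [  0.         491.56807754 186.87507727]
 [  0.           0.           1.        ]] -0.06001212250062777 [[ 0.009 -0.992  0.123  0.281]
 [-1.    -0.008  0.006 -0.075]
 [-0.005 -0.123 -0.992  1.599]
 [ 0.     0.     0.     1.   ]]
side [[354.36191653   0.         261.35160955]
 [  0.         354.36191653 189.21248871]
 [  0.           0.           1.        ]] 0.03767750103462012 [[-0.961 -0.168  0.219  0.252]
 [-0.276  0.561 -0.78   0.746]
 [ 0.008 -0.81  -0.586  0.683]
 [ 0.     0.     0.     1.   ]]
```

View pics/top0.png

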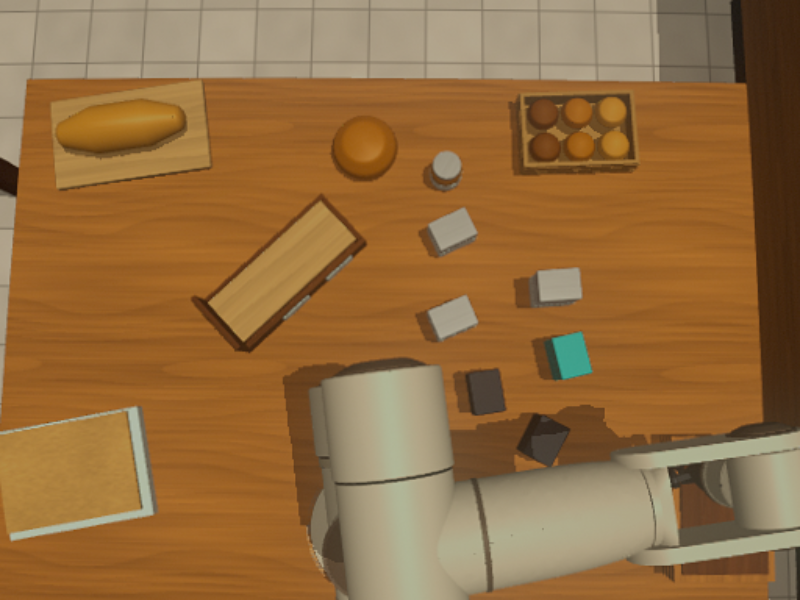

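View pics/side0.png

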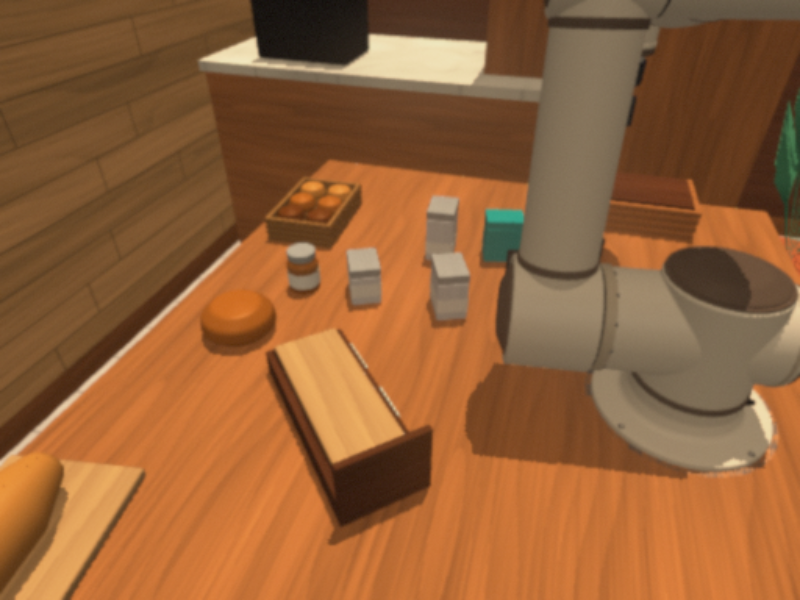

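Top picture: three grey tins at (453,231), (453,317) and (557,287). The tray centre is at about (282,272), with the end board at its lower-left end (225,325). The black boxes (486,392) and (544,440) and the turquoise one (570,356) are decoys. Next I measure the heights and make a crop.

```bash
cat > h.py <<'E'
import cv2,numpy as np
def ray(d,px):
    p=cv2.undistortPoints(np.array(px,float).reshape(-1,1,2),d["K"],np.array([d["k1"],0,0,0.]))[:,0]
    P=np.array(d["pose"]);return P[:3,3],np.c_[p,np.ones(len(p))]@P[:3,:3].T
def plane(d,px,z):
    o,r=ray(d,px);return o+r*((z-o[2])/r[:,2])[:,None]
def proj(d,X):
    P=np.linalg.inv(np.array(d["pose"]));rv=cv2.Rodrigues(P[:3,:3])[0]
    return cv2.projectPoints(np.array(X,float).reshape(-1,1,3),rv,P[:3,3],d["K"],np.array([d["k1"],0,0,0.]))[0][:,0]
def rect(W):
    (c,(a,b),t)=cv2.minAreaRect((W[:,:2]*1000).astype(np.float32))
    if a<b: a,b,t=b,a,t+90   # t = direction of long side
    return np.round(c,1),round(a,1),round(b,1),round((t+90)%180-90,1)
E
python3 - <<'E'
from station import env
from h import *
top,side=env.get_image("top"),env.get_image("side")
hsv=cv2.cvtColor(top["frame"],cv2.COLOR_RGB2HSV)
f=cv2.cvtColor(top["frame"],cv2.COLOR_RGB2GRAY)
for n,(u,v) in dict(A=(453,231),B=(453,317),C=(557,287)).items():
    u,v=int(u*.64),int(v*.64); print(n,hsv[v,u])
    m=((hsv[...,1]<60)&(f>0.88*f[v,u])).astype(np.uint8)
    k,l=cv2.connectedComponents(m); L=l[v,u]
    c=cv2.findContours((l==L).astype(np.uint8),0,1)[0][0][:,0]
    for z in(.085,.105,.125): print(z,rect(plane(top,c,z)))
u,v=int(282*.64),int(272*.64);print("plat",hsv[v,u])
m=cv2.inRange(hsv,(8,60,130),(25,int(hsv[v,u,1])+30,255))
roi=np.zeros_like(m);roi[110:235,110:240]=1
k,l=cv2.connectedComponents(((m>0)&(roi>0)).astype(np.uint8));
c=cv2.findContours((l==l[v,u]).astype(np.uint8),0,1)[0][0][:,0];print("platform",rect(plane(top,c,.062)),len(c))
a=cv2.resize(top["frame"][120:225,260:400],None,fx=4,fy=4,interpolation=2)[:,:,::-1]
cv2.imwrite("pics/ctop.png",a)
b=cv2.resize(side["frame"][115:215,180:350],None,fx=4.7,fy=4.7,interpolation=2)[:,:,::-1]
cv2.imwrite("pics/cside.png",b)
E
```

```text
A [ 22  47 159]
0.085 (array([ 598.5, -147. ]), 79.4, 58.3, -62.7)
0.105 (array([ 594.3, -146.1]), 78.4, 57.5, -62.7)
0.125 (array([ 590.1, -145.1]), 77.3, 56.7, -62.7)
B [ 21  41 168]
0.085 (array([ 421.3, -147.9]), 81.2, 58.9, -65.8)
0.105 (array([ 419.4, -146.9]), 80.1, 58.1, -65.8)
0.125 (array([ 417.6, -145.9]), 79.0, 57.3, -65.8)
C [ 22  42 163]
0.085 (array([ 487.5, -359.7]), 81.5, 59.8, -85.4)
0.105 (array([ 484.8, -356. ]), 80.4, 59.0, -85.4)
0.125 (array([ 482.1, -352.2]), 79.4, 58.2, -85.4)
plat [ 18 148 179]
platform (array([515.1, 198.2]), 309.4, 109.7, -46.4) 195
```

View pics/cside.png

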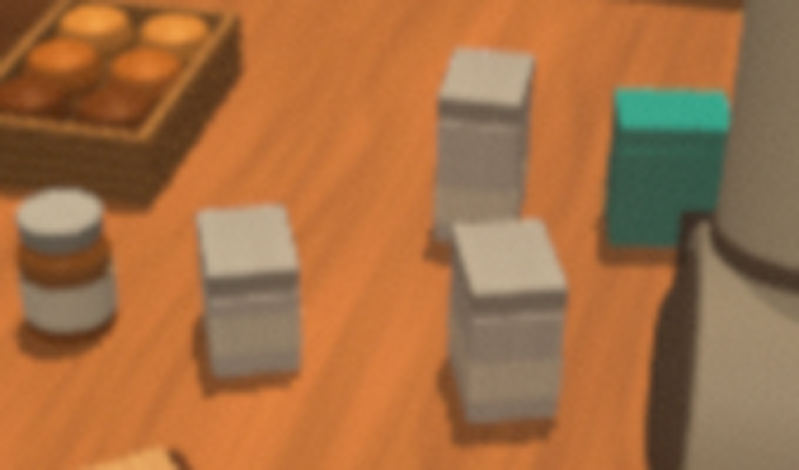

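View pics/ctop.png

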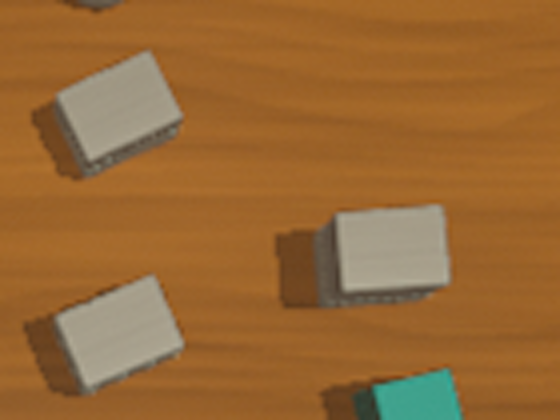

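```bash
cat >> h.py <<'E'
def go(env,x,y,yaw,z):
    s=env.read_state();p=np.array(s["position"]);w=s["tcp_rot"][2]
    d=(yaw-w+90)%180-90 if abs(yaw-w)>180 else yaw-w
    a=np.radians(yaw);e=np.array([x,y,z])-p
    print("t",round(float(s["t"]),2),"pos",np.round(p,4),"rot",np.round(s["tcp_rot"],2),"F",np.round(s["ft_force"],2),"w",round(float(s["width"]),3))
    print("turn wz total",round(-np.radians(d),4),"then shift dx,dy,dz",np.round([e[0]*np.cos(a)+e[1]*np.sin(a),e[0]*np.sin(a)-e[1]*np.cos(a),-e[2]],4))
E
python3 - <<'E'
from station import env
from h import *
top,side=env.get_image("top"),env.get_image("side")
for n,q,cs in(("A",(232.8,167.1),[(598.5,-147),(594.3,-146.1),(590.1,-145.1)]),("B",(288.5,169.7),[(421.3,-147.9),(419.4,-146.9),(417.6,-145.9)]),("C",(283.6,131.4),[(487.5,-359.7),(484.8,-356),(482.1,-352.2)])):
    for z,c in zip((.085,.105,.125),cs): print(n,z,proj(side,[c[0]/1e3,c[1]/1e3,z])-q)
a=np.radians(133.6);Y=np.array([np.cos(a),np.sin(a)]);X=np.array([Y[1],-Y[0]]);c=np.array([.5151,.1982])
P=lambda x,y,z:np.r_[c+x*X+y*Y,z]
for d,n in((top,"top"),(side,"side")):
    im=d["frame"][:,:,::-1].copy();im=cv2.resize(im,None,fx=4,fy=4,interpolation=2)
    def poly(pts,col): cv2.polylines(im,[np.int32(np.round((proj(d,pts)+.5)*4-.5))],True,col,1)
    poly([P(x,y,.062) for x,y in((-.055,-.155),(.055,-.155),(.055,.155),(-.055,.155))],(255,0,0))
    poly([P(x,y,.12) for x,y in((-.069,.156),(.069,.156),(.069,.168),(-.069,.168))],(0,255,0))
    poly([P(x,y,0) for x,y in((-.069,-.168),(.069,-.168),(.069,.168),(-.069,.168))],(0,255,255))
    q=proj(d,P(0,0,.06))[0]*4;u,v=map(int,q);cv2.imwrite(f"pics/o_{n}.png",im[v-280:v+280,max(0,u-260):u+260] if n=="top" else im[v-280:v+300,max(0,u-260):u+260])
cv2.imwrite("pics/o.png",cv2.resize(np.hstack([cv2.imread("pics/o_top.png"),cv2.imread("pics/o_side.png")[:560]]),(800,430)))
go(env,.482,-.352,94.6,.25)
E
```

```text
A 0.085 [[-0.26805394 -1.46546597]]
A 0.105 [[ 0.64455567 -6.54399229]]
A 0.125 [[  1.56821465 -11.73159273]]
B 0.085 [[-1.23231339  4.65073669]]
B 0.105 [[-0.35354316 -0.59969115]]
B 0.125 [[ 0.51450335 -5.98444238]]
C 0.085 [[-1.47337957  8.59646294]]
C 0.105 [[-0.72580254  4.10611635]]
C 0.125 [[ 0.03416779 -0.48444097]]
t 0.3 pos [ 0.1538 -0.554   0.2501] rot [-179.98   -0.     15.51] F [-0.22 -0.14 -0.46] w 1.0
turn wz total -1.3803 then shift dx,dy,dz [1.750e-01 3.434e-01 1.000e-04]
```

View pics/o.png

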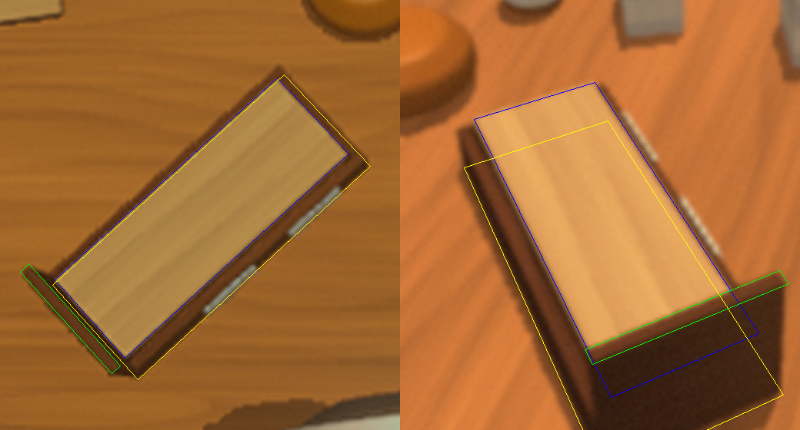

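The overlay of the tray estimate fits both views. By two-view height, A at top (453,231) is the short tin, B (453,317) the middle and C (557,287) the tall. They are the only grey tins; the black and turquoise ones are excluded.

Call:
send_rows(deltas="0 0 -0.115 0 0 0 1;0 0 -0.115 0 0 0 1;0 0 -0.115 0 0 0 1;0 0 -0.115 0 0 0 1;0 0 -0.115 0 0 0 1;0 0 -0.115 0 0 0 1;0 0 -0.115 0 0 0 1;0 0 -0.115 0 0 0 1;0 0 -0.115 0 0 0 1;0 0 -0.115 0 0 0 1;0 0 -0.115 0 0 0 1;0 0 -0.115 0 0 0 1", force=30)

```text
t: 1.3
position: [0.1538, -0.554, 0.2502]
tcp_rot: [-180.0, -0.0, 94.9]
ft_force: [-0.3, -0.2, -1.0]
width: 0.999
gripper_force: 0.0
```

Call:
send_rows(deltas="0 0 0 0.016 0.0312 0 1;0 0 0 0.016 0.0312 0 1;0 0 0 0.016 0.0312 0 1;0 0 0 0.016 0.0312 0 1;0 0 0 0.016 0.0312 0 1;0 0 0 0.016 0.0312 0 1;0 0 0 0.016 0.0312 0 1;0 0 0 0.016 0.0312 0 1;0 0 0 0.016 0.0312 0 1;0 0 0 0.016 0.0312 0 1;0 0 0 0.015 0.0314 0 1;0 0 0 0 0 0 1")

```text
t: 2.3
position: [0.4861, -0.3489, 0.25]
tcp_rot: [179.9, -0.1, 94.8]
ft_force: [-0.0, 0.3, -0.5]
width: 0.998
gripper_force: 0.0
```

Run:
```python
from station import env
from h import *
go(env,.482,-.352,94.6,.1)
```

```text
t 2.3 pos [ 0.4861 -0.3489  0.25  ] rot [ 1.7994e+02 -7.0000e-02  9.4800e+01] F [-0.01  0.33 -0.5 ] w 0.998
turn wz total 0.0035 then shift dx,dy,dz [-0.0027 -0.0043  0.15  ]
```

Call:
send_rows(deltas="0 0 0.0035 -0.0027 -0.0043 0.03 1;0 0 0 0 0 0.03 1;0 0 0 0 0 0.03 1;0 0 0 0 0 0.03 1;0 0 0 0 0 0.02 1;0 0 0 0 0 0.01 1;0 0 0 0 0 0 1;0 0 0 0 0 0 -1;0 0 0 0 0 0 -1;0 0 0 0 0 0 -1;0 0 0 0 0 0 -1;0 0 0 0 0 0 -1", force=30)

```text
t: 3.3
position: [0.4789, -0.3557, 0.1022]
tcp_rot: [179.9, 0.1, 94.4]
ft_force: [3.5, -0.6, 7.9]
width: 0.734
gripper_force: 32.8
```

Call:
send_rows(deltas="0 0 0 0 0 0 -1;0 0 0 0 0 0 -1;0 0 0 0 0 0 -1;0 0 0 0 0 -0.01 -1;0 0 0 0 0 -0.025 -1;0 0 0 0 0 -0.03 -1;0 0 0 0 0 -0.03 -1;0 0 0 0 0 -0.03 -1;0 0 0 0 0 -0.025 -1;0 0 0 0 0 -0.02 -1;0 0 0 0 0 0 -1;0 0 0 0 0 0 -1")

```text
t: 4.3
position: [0.478, -0.3553, 0.2715]
tcp_rot: [179.9, 0.1, 94.4]
ft_force: [0.7, -1.0, -4.4]
width: 0.729
gripper_force: 34.1
```

Run:
```python
from station import env
from h import *
a=np.radians(133.6);Y=np.array([np.cos(a),np.sin(a)])
for yy in(.108,.018,-.072):print(np.round(np.array([.5151,.1982])+yy*Y,4))
p=np.array([.5151,.1982])+.108*Y
go(env,*p,133.6,.27)
```

```text
[0.4406 0.2764]
[0.5027 0.2112]
[0.5648 0.1461]
t 4.3 pos [ 0.478  -0.3553  0.2715] rot [1.7993e+02 8.0000e-02 9.4380e+01] F [ 0.74 -1.03 -4.38] w 0.729
turn wz total -0.6845 then shift dx,dy,dz [0.4832 0.4085 0.0015]
```

Call:
send_rows(deltas="0 0 -0.114 0 0 0 -1;0 0 -0.114 0 0 0 -1;0 0 -0.114 0 0 0 -1;0 0 -0.114 0 0 0 -1;0 0 -0.114 0 0 0 -1;0 0 -0.114 0 0 0 -1;0 0 0 0 0 0 -1;0 0 0 0.0133 0.0113 0 -1;0 0 0 0.0266 0.0227 0 -1;0 0 0 0.0266 0.0227 0 -1;0 0 0 0.0266 0.0227 0 -1;0 0 0 0.0266 0.0227 0 -1")

```text
t: 5.3
position: [0.4687, -0.1965, 0.2692]
tcp_rot: [-180.0, -0.1, 133.3]
ft_force: [0.1, 1.0, -2.6]
width: 0.73
gripper_force: 34.0
```

Call:
send_rows(deltas="0 0 0 0.0266 0.0227 0 -1;0 0 0 0.0266 0.0227 0 -1;0 0 0 0.0266 0.0227 0 -1;0 0 0 0.0266 0.0227 0 -1;0 0 0 0.0266 0.0227 0 -1;0 0 0 0.0266 0.0227 0 -1;0 0 0 0.0266 0.0227 0 -1;0 0 0 0.0266 0.0227 0 -1;0 0 0 0.0266 0.0227 0 -1;0 0 0 0.0266 0.0227 0 -1;0 0 0 0.0266 0.0227 0 -1;0 0 0 0.0266 0.0227 0 -1")

```text
t: 6.3
position: [0.4459, 0.2226, 0.2696]
tcp_rot: [-179.9, -0.0, 133.3]
ft_force: [0.6, -0.8, -2.5]
width: 0.733
gripper_force: 34.1
```

Call:
send_rows(deltas="0 0 0 0.0133 0.0113 0 -1;0 0 0 0 0 0 -1;0 0 0 0 0 0 -1;0 0 0 0 0 0 -1")

```text
t: 6.63
position: [0.4456, 0.2379, 0.2697]
tcp_rot: [-179.9, -0.0, 133.4]
ft_force: [0.2, 0.2, -2.6]
width: 0.727
gripper_force: 34.1
```

Run:
```python
from station import env
from h import *
a=np.radians(133.6);Y=np.array([np.cos(a),np.sin(a)])
go(env,*(np.array([.5151,.1982])+.104*Y),133.6,.157)
for n in("side","top"):
    d=env.get_image(n);q=proj(d,[.44,.27,.2])[0];u,v=map(int,q)
    cv2.imwrite(f"pics/p1_{n}.png",cv2.resize(d["frame"][max(0,v-65):v+65,u-65:u+65,::-1],(400,400),interpolation=2) if d["frame"][max(0,v-65):v+65].shape[0]>10 else d["frame"])
cv2.imwrite("pics/p1.png",np.hstack([cv2.imread("pics/p1_side.png"),cv2.imread("pics/p1_top.png")]))
```

```text
t 6.63 pos [0.4456 0.2379 0.2697] rot [-1.7993e+02 -2.0000e-02  1.3344e+02] F [ 0.19  0.16 -2.59] w 0.727
turn wz total -0.0027 then shift dx,dy,dz [0.0274 0.023  0.1127]
```

View pics/p1.png

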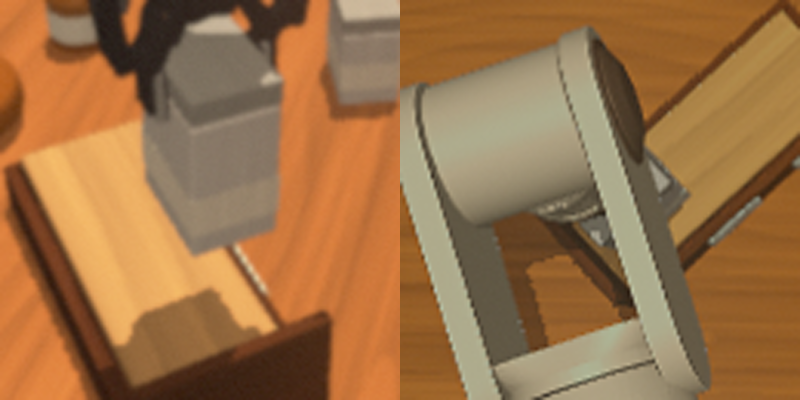

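The tin is held square and still about 35 mm short of its place, because I sent one row too few. I'll finish the shift, then lower it.

Call:
send_rows(deltas="0 0 -0.003 0.0137 0.0115 0 -1;0 0 0 0.0137 0.0115 0 -1;0 0 0 0 0 0.02 -1;0 0 0 0 0 0.02 -1;0 0 0 0 0 0.02 -1;0 0 0 0 0 0.015 -1;0 0 0 0 0 0.01 -1;0 0 0 0 0 0.005 -1;0 0 0 0 0 0 -1;0 0 0 0 0 0 -1;0 0 0 0 0 0 -1;0 0 0 0 0 0 -1")

```text
t: 7.73
position: [0.4439, 0.2741, 0.1813]
tcp_rot: [179.9, 0.0, 133.7]
ft_force: [-0.5, -0.3, -2.8]
width: 0.733
gripper_force: 34.3
```

Run:
```python
from station import env
from h import *
a=np.radians(133.6);Y=np.array([np.cos(a),np.sin(a)])
go(env,*(np.array([.5151,.1982])+.104*Y),133.6,.157)
d=env.get_image("side");q=proj(d,[.44,.27,.13])[0];u,v=map(int,q)
cv2.imwrite("pics/p2.png",cv2.resize(d["frame"][v-75:v+75,u-80:u+80,::-1],(640,600),interpolation=2))
```

```text
t 7.73 pos [0.4439 0.2741 0.1813] rot [1.7993e+02 2.0000e-02 1.3373e+02] F [-0.54 -0.26 -2.83] w 0.733
turn wz total 0.0023 then shift dx,dy,dz [-0.0001 -0.0008  0.0243]
```

View pics/p2.png

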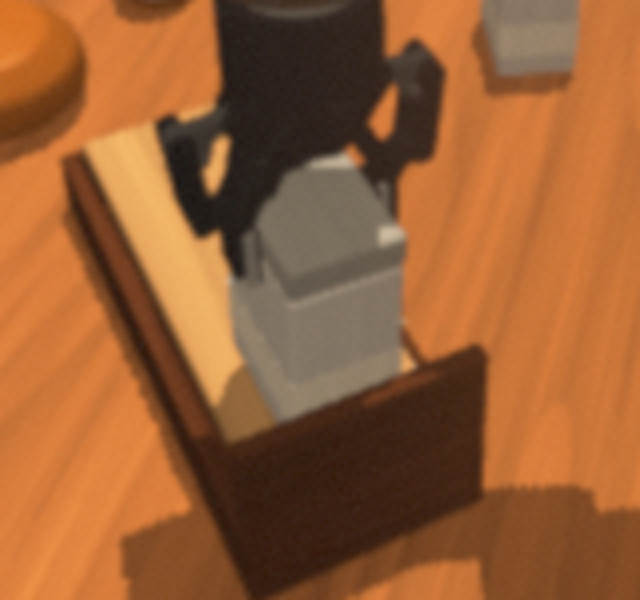

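Call:
send_rows(deltas="0 0 0.002 0 -0.0008 0.006 -1;0 0 0 0 0 0.005 -1;0 0 0 0 0 0.004 -1;0 0 0 0 0 0.003 -1;0 0 0 0 0 0.002 -1;0 0 0 0 0 0.002 -1;0 0 0 0 0 0.002 -1;0 0 0 0 0 0 -1;0 0 0 0 0 0 -1;0 0 0 0 0 0 -1")

```text
t: 8.62
position: [0.443, 0.2735, 0.1565]
tcp_rot: [180.0, -0.0, 133.6]
ft_force: [-1.2, -0.5, 0.5]
width: 0.729
gripper_force: 33.1
```

Run:
```python
from station import env
from h import *
a=np.radians(133.6);Y=np.array([np.cos(a),np.sin(a)])
go(env,*(np.array([.5151,.1982])+.104*Y),133.6,.157)
```

```text
t 8.62 pos [0.443  0.2735 0.1565] rot [180.    -0.   133.63] F [-1.21 -0.55  0.52] w 0.729
turn wz total 0.0005 then shift dx,dy,dz [-0.0003  0.0003 -0.0005]
```

Call:
send_rows(deltas="0 0 0 0 0 0 0.6;0 0 0 0 0 0 0.8;0 0 0 0 0 0 1;0 0 0 0 0 0 1;0 0 0 0 0 0 1;0 0 0 0 0 -0.01 1;0 0 0 0 0 -0.025 1;0 0 0 0 0 -0.04 1;0 0 0 0 0 -0.04 1;0 0 0 0 0 -0.02 1;0 0 0 0 0 0 1;0 0 0 0 0 0 1")

```text
t: 9.62
position: [0.4432, 0.2736, 0.293]
tcp_rot: [179.9, 0.0, 133.6]
ft_force: [0.0, -0.6, -1.1]
width: 0.994
gripper_force: 0.0
```

Run:
```python
from station import env
from h import *
go(env,.4194,-.1469,114.2,.27)
```

```text
t 9.62 pos [0.4432 0.2736 0.293 ] rot [1.7986e+02 5.0000e-02 1.3363e+02] F [ 0.01 -0.59 -1.07] w 0.994
turn wz total 0.3391 then shift dx,dy,dz [-0.3738 -0.1941  0.023 ]
```

Call:
send_rows(deltas="0 0 0.113 0 0 0 1;0 0 0.113 0 0 0 1;0 0 0.113 0 0 0 1;0 0 0 0 0 0 1;0 0 0 -0.0156 -0.0081 0 1;0 0 0 -0.0311 -0.0162 0 1;0 0 0 -0.0311 -0.0162 0 1;0 0 0 -0.0311 -0.0162 0 1;0 0 0 -0.0311 -0.0162 0 1;0 0 0 -0.0311 -0.0162 0 1;0 0 0 -0.0311 -0.0162 0 1;0 0 0 -0.0311 -0.0162 0 1")

```text
t: 10.62
position: [0.4271, 0.0094, 0.2908]
tcp_rot: [-180.0, -0.0, 114.5]
ft_force: [1.1, 0.4, 0.2]
width: 1.001
gripper_force: 0.0
```

Call:
send_rows(deltas="0 0 0 -0.0311 -0.0162 0 1;0 0 0 -0.0311 -0.0162 0 1;0 0 0 -0.0311 -0.0162 0 1;0 0 0 -0.0311 -0.0162 0 1;0 0 0 -0.0156 -0.0079 0 1;0 0 0 0 0 0 1;0 0 0 0 0 0 1;0 0 0 0 0 0 1")

```text
t: 11.28
position: [0.4188, -0.1461, 0.2909]
tcp_rot: [-180.0, -0.1, 114.3]
ft_force: [-0.2, 0.3, 0.3]
width: 1.003
gripper_force: 0.0
```

```bash
cat >> h.py <<'E'
def look(env,name):
    ims=[]
    for n in("side","top"):
        d=env.get_image(n);u,v=map(int,proj(d,[.4927,.225,.12])[0])
        a,b=max(0,v-75),max(0,u-62);ims.append(cv2.resize(d["frame"][a:a+150,b:b+125,::-1],(400,480),interpolation=2));print(n,"origin",b,a,"scale 3.2");cv2.imwrite(f"pics/{name}_{n}_raw.png",d["frame"][:,:,::-1])
    cv2.imwrite(f"pics/{name}.png",np.hstack(ims))
E
python3 - <<'E'
from station import env
from h import *
go(env,.4194,-.1469,114.2,.08)
look(env,"q1")
E
```

```text
t 11.28 pos [ 0.4188 -0.1461  0.2909] rot [-1.7998e+02 -5.0000e-02  1.1433e+02] F [-0.21  0.35  0.27] w 1.003
turn wz total 0.0023 then shift dx,dy,dz [-9.000e-04  2.000e-04  2.109e-01]
side origin 158 169 scale 3.2
top origin 105 101 scale 3.2
```

View pics/q1.png

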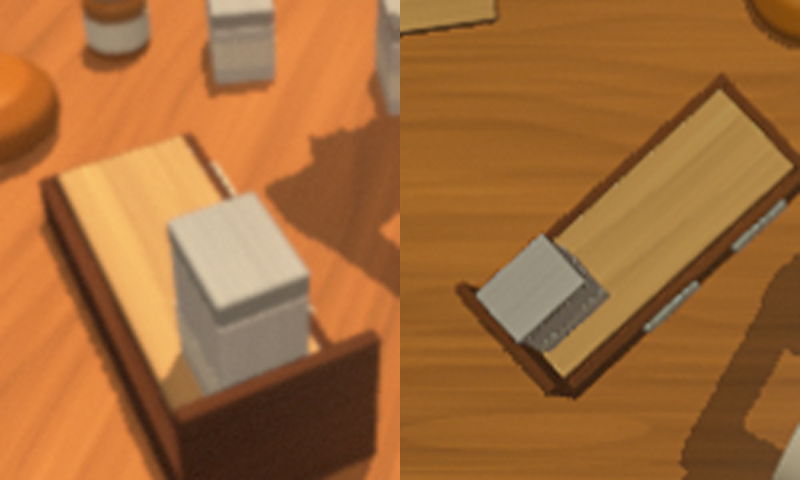

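The tall tin stands upright by the end board and looks square (top crop, about (530,290)). Now I'll measure it.

```bash
cat >> h.py <<'E'
def tins(env,raw,zs,c=np.array([.5151,.1982]),yaw=133.6,thr=.88):
    "top faces seen from above at given (seed y in tray m, z) -> tray coordinates mm"
    d=env.get_image("top");f0=d["frame"] if raw is None else cv2.imread(raw)[:,:,::-1].copy()
    g=cv2.cvtColor(f0,cv2.COLOR_RGB2GRAY);s=cv2.cvtColor(f0,cv2.COLOR_RGB2HSV)[...,1]
    a=np.radians(yaw);Y=np.array([np.cos(a),np.sin(a)]);X=np.array([Y[1],-Y[0]])
    for y,z in zs:
        u,v=np.int32(np.round(proj(d,np.r_[c+y*Y,z])[0]))
        m=((s<75)&(g>thr*g[v,u])).astype(np.uint8);l=cv2.connectedComponents(m,connectivity=4)[1]
        k=cv2.findContours((l==l[v,u]).astype(np.uint8),0,1)[0][0][:,0]
        W=plane(d,k,z)[:,:2]-c;print(y,z,rect(np.c_[W@X,W@Y]))
E
python3 - <<'E'
from station import env
from h import *
tins(env,"pics/q1_top_raw.png",[(.106,.182)])
d=env.get_image("side")
# side view: corners of the tall tin's top face, picked in the crop
q=np.array([(168,228),(253,195),(309,270),(217,308)])/3.2+[158,169]
W=plane(d,q,.182)[:,:2]-[.5151,.1982];a=np.radians(133.6);Y=np.array([np.cos(a),np.sin(a)]);X=np.array([Y[1],-Y[0]])
print(np.round(np.c_[W@X,W@Y]*1e3,1),np.round(np.array([W@X,W@Y]).mean(1)*1e3,1))
E
```

```text
0.106 0.182 (array([  3.2, 107.5]), 81.0, 60.0, 89.8)
[[ 34.8  74.1]
 [-25.2  70.7]
 [-27.7 146.6]
 [ 33.2 149. ]] [  3.8 110.1]
```

Call:
send_rows(deltas="0 0 0.002 0 0 0.02 1;0 0 0 0 0 0.03 1;0 0 0 0 0 0.03 1;0 0 0 0 0 0.03 1;0 0 0 0 0 0.03 1;0 0 0 0 0 0.03 1;0 0 0 0 0 0.02 1;0 0 0 0 0 0.015 1;0 0 0 0 0 0.006 1;0 0 0 0 0 0 1;0 0 0 0 0 0 1;0 0 0 0 0 0 1")

```text
t: 12.48
position: [0.4195, -0.1467, 0.0814]
tcp_rot: [179.9, 0.1, 114.1]
ft_force: [-0.5, 0.7, 0.1]
width: 0.996
gripper_force: 0.0
```

Call:
send_rows(deltas="0 0 0 0 0 0 -1;0 0 0 0 0 0 -1;0 0 0 0 0 0 -1;0 0 0 0 0 0 -1;0 0 0 0 0 0 -1;0 0 0 0 0 0 -1;0 0 0 0 0 0 -1;0 0 0 0 0 0 -1", force=30)

```text
t: 13.15
position: [0.4195, -0.1467, 0.0812]
tcp_rot: [179.9, 0.1, 114.1]
ft_force: [0.6, 2.5, 6.8]
width: 0.721
gripper_force: 33.0
```

Call:
send_rows(deltas="0 0 0 0 0 -0.01 -1;0 0 0 0 0 -0.03 -1;0 0 0 0 0 -0.04 -1;0 0 0 0 0 -0.04 -1;0 0 0 0 0 -0.04 -1;0 0 0 0 0 -0.03 -1;0 0 0 0 0 -0.01 -1;0 0 0 0 0 0 -1;0 0 0 0 0 0 -1")

```text
t: 13.9
position: [0.4187, -0.1465, 0.2797]
tcp_rot: [-180.0, -0.0, 114.1]
ft_force: [-1.2, -0.9, -2.8]
width: 0.723
gripper_force: 34.3
```

Run:
```python
from station import env
from h import *
a=np.radians(133.6);Y=np.array([np.cos(a),np.sin(a)]);X=np.array([Y[1],-Y[0]])
go(env,*(np.array([.5151,.1982])+.018*Y-.001*X),133.6,.13)
```

```text
t 13.9 pos [ 0.4187 -0.1465  0.2797] rot [-1.7999e+02 -3.0000e-02  1.1409e+02] F [-1.18 -0.91 -2.79] w 0.723
turn wz total -0.3405 then shift dx,dy,dz [0.2011 0.3065 0.1497]
```

Call:
send_rows(deltas="0 0 -0.1135 0 0 0 -1;0 0 -0.1135 0 0 0 -1;0 0 -0.1135 0 0 0 -1;0 0 0 0 0 0 -1;0 0 0 0.01 0.0153 0 -1;0 0 0 0.02 0.0306 0 -1;0 0 0 0.02 0.0306 0 -1;0 0 0 0.02 0.0306 0 -1;0 0 0 0.02 0.0306 0 -1;0 0 0 0.02 0.0306 0 -1;0 0 0 0.02 0.0306 0 -1;0 0 0 0.02 0.0306 0 -1")

```text
t: 14.9
position: [0.4812, 0.1222, 0.2788]
tcp_rot: [-179.9, -0.1, 133.3]
ft_force: [1.0, -0.5, -1.0]
width: 0.724
gripper_force: 34.3
```

Call:
send_rows(deltas="0 0 0 0.02 0.0306 0 -1;0 0 0 0.02 0.0306 0 -1;0 0 0 0.01 0.0153 0 -1;0 0 0 0 0 0 -1;0 0 0 0 0 0 -1;0 0 0 0 0 0 -1")

```text
t: 15.4
position: [0.5022, 0.2088, 0.2792]
tcp_rot: [-179.9, -0.0, 133.5]
ft_force: [0.4, 0.4, -2.4]
width: 0.724
gripper_force: 34.4
```

Run:
```python
from station import env
from h import *
a=np.radians(133.6);Y=np.array([np.cos(a),np.sin(a)]);X=np.array([Y[1],-Y[0]])
go(env,*(np.array([.5151,.1982])+.0165*Y-.001*X),133.6,.13)
look(env,"q2")
```

```text
t 15.4 pos [0.5022 0.2088 0.2792] rot [-1.7990e+02 -4.0000e-02  1.3348e+02] F [ 0.38  0.39 -2.37] w 0.724
turn wz total -0.0021 then shift dx,dy,dz [-0.      0.001   0.1492]
side origin 158 169 scale 3.2
top origin 105 101 scale 3.2
```

View pics/q2.png

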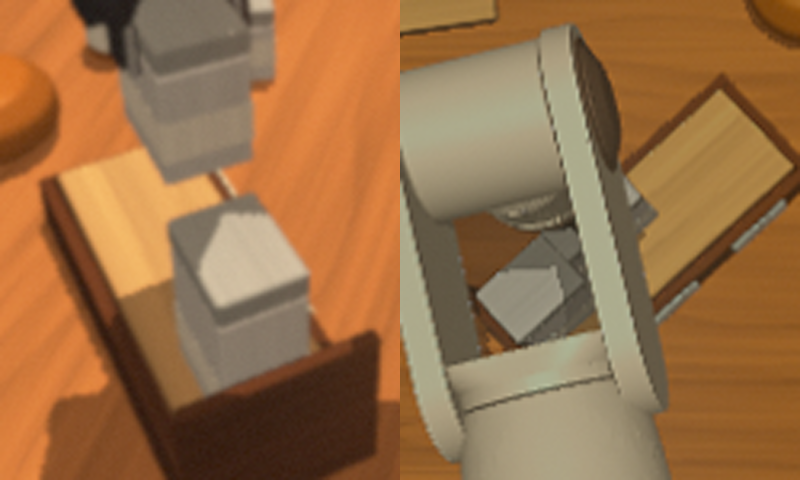

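The middle tin hangs above the platform, behind the tall one. I'll check its lower front edge at crop (172,182) to (252,160).

Run:
```python
from station import env
from h import *
d=env.get_image("side")
a=np.radians(133.6);Y=np.array([np.cos(a),np.sin(a)]);X=np.array([Y[1],-Y[0]])
for q,z in(([(172,182),(252,160)],.198),([(163,84),(249,50)],.303),([(168,228),(253,195)],.182)):
    W=plane(d,np.array(q)/3.2+[158,169],z)[:,:2]-[.5151,.1982];print(np.round(np.c_[W@X,W@Y]*1e3,1))
```

```text
[[ 22.4  52.2]
 [-31.7  55.9]]
[[ 33.1  87.3]
 [-23.1  78.9]]
[[ 34.8  74.1]
 [-25.2  70.7]]
```

Call:
send_rows(deltas="0 0 -0.002 0 0.001 0.02 -1;0 0 0 0 0 0.03 -1;0 0 0 0 0 0.03 -1;0 0 0 0 0 0.02 -1;0 0 0 0 0 0.015 -1;0 0 0 0 0 0.01 -1;0 0 0 0 0 0 -1;0 0 0 0 0 0 -1;0 0 0 0 0 0 -1")

```text
t: 16.3
position: [0.5039, 0.2099, 0.1566]
tcp_rot: [179.9, 0.0, 133.7]
ft_force: [0.4, -0.1, -1.5]
width: 0.724
gripper_force: 34.3
```

Call:
send_rows(deltas="0 0 0 0 0 0.005 -1;0 0 0 0 0 0.004 -1;0 0 0 0 0 0.003 -1;0 0 0 0 0 0.003 -1;0 0 0 0 0 0.003 -1;0 0 0 0 0 0.002 -1;0 0 0 0 0 0.002 -1;0 0 0 0 0 0.002 -1;0 0 0 0 0 0 -1;0 0 0 0 0 0 -1;0 0 0 0 0 0 -1")

```text
t: 17.22
position: [0.5033, 0.21, 0.1315]
tcp_rot: [180.0, -0.0, 133.7]
ft_force: [-1.7, -0.6, -0.1]
width: 0.723
gripper_force: 34.4
```

Call:
send_rows(deltas="0 0 0 0 0 0.0015 -1;0 0 0 0 0 0 -1;0 0 0 0 0 0 0.6;0 0 0 0 0 0 0.8;0 0 0 0 0 0 1;0 0 0 0 0 0 1;0 0 0 0 0 0 1;0 0 0 0 0 -0.01 1;0 0 0 0 0 -0.03 1;0 0 0 0 0 -0.04 1;0 0 0 0 0 -0.04 1;0 0 0 0 0 -0.02 1")

```text
t: 18.22
position: [0.5038, 0.2101, 0.2756]
tcp_rot: [179.7, 0.1, 133.7]
ft_force: [1.3, 0.3, 0.6]
width: 0.999
gripper_force: 0.0
```

Run:
```python
from station import env
from h import *
go(env,.5985,-.147,117.3,.27)
```

```text
t 18.22 pos [0.5038 0.2101 0.2756] rot [1.7973e+02 1.5000e-01 1.3372e+02] F [1.25 0.34 0.63] w 0.999
turn wz total 0.2866 then shift dx,dy,dz [-0.3608 -0.0796  0.0056]
```

Call:
send_rows(deltas="0 0 0.0955 0 0 -0.007 1;0 0 0.0955 0 0 -0.007 1;0 0 0.0955 0 0 0 1;0 0 0 0 0 0 1;0 0 0 -0.018 -0.004 0 1;0 0 0 -0.0361 -0.008 0 1;0 0 0 -0.0361 -0.008 0 1;0 0 0 -0.0361 -0.008 0 1;0 0 0 -0.0361 -0.008 0 1;0 0 0 -0.0361 -0.008 0 1;0 0 0 -0.0361 -0.008 0 1;0 0 0 -0.0361 -0.008 0 1")

```text
t: 19.22
position: [0.5741, -0.06, 0.2842]
tcp_rot: [180.0, -0.0, 117.5]
ft_force: [0.5, -0.3, 0.3]
width: 1.003
gripper_force: 0.0
```

Call:
send_rows(deltas="0 0 0 -0.0361 -0.008 0 1;0 0 0 -0.0361 -0.008 0 1;0 0 0 -0.018 -0.004 0 1;0 0 0 0 0 0 1;0 0 0 0 0 0 1;0 0 0 0 0 0 1")

```text
t: 19.72
position: [0.5976, -0.1467, 0.2839]
tcp_rot: [180.0, -0.0, 117.4]
ft_force: [0.5, 0.0, 0.0]
width: 1.0
gripper_force: 0.0
```

Run:
```python
from station import env
from h import *
go(env,.5985,-.147,117.3,.061)
look(env,"q3")
tins(env,"pics/q3_top_raw.png",[(.106,.175),(.018,.155)])
```

```text
t 19.72 pos [ 0.5976 -0.1467  0.2839] rot [ 1.8000e+02 -3.0000e-02  1.1741e+02] F [0.53 0.01 0.01] w 1.0
turn wz total 0.0019 then shift dx,dy,dz [-0.0006  0.0007  0.2229]
side origin 158 169 scale 3.2
top origin 105 101 scale 3.2
0.106 0.175 (array([  3.2, 107.4]), 81.2, 59.9, 90.0)
0.018 0.155 (array([-0.5, 16.6]), 80.6, 59.5, 89.9)
```

View pics/q3.png

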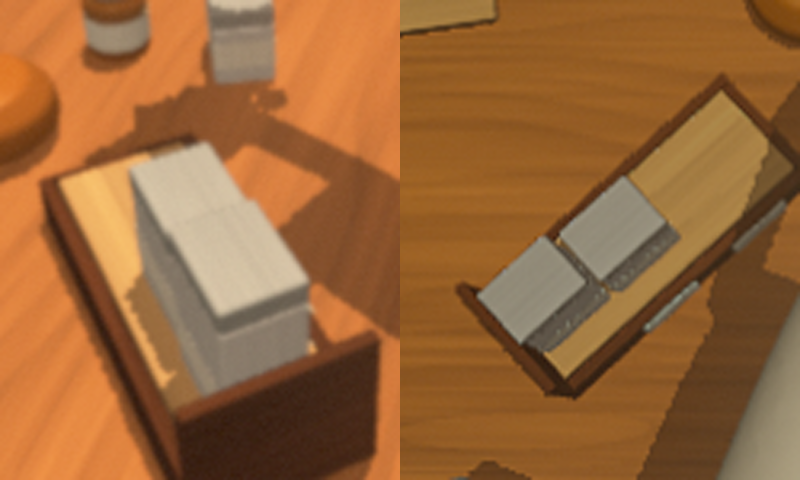

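Both tins are square with a gap of about 7 mm; tall x is +3 and middle x is -0.5. Now the short tin.

Call:
send_rows(deltas="0 0 0.002 -0.0006 0.0007 0.02 1;0 0 0 0 0 0.03 1;0 0 0 0 0 0.035 1;0 0 0 0 0 0.035 1;0 0 0 0 0 0.03 1;0 0 0 0 0 0.03 1;0 0 0 0 0 0.02 1;0 0 0 0 0 0.015 1;0 0 0 0 0 0.008 1;0 0 0 0 0 0 1;0 0 0 0 0 0 1;0 0 0 0 0 0 1")

```text
t: 20.87
position: [0.5993, -0.1476, 0.0622]
tcp_rot: [179.9, 0.1, 117.2]
ft_force: [-0.2, 0.0, -0.1]
width: 0.999
gripper_force: 0.0
```

Call:
send_rows(deltas="0 0 0 0 0 0 -1;0 0 0 0 0 0 -1;0 0 0 0 0 0 -1;0 0 0 0 0 0 -1;0 0 0 0 0 0 -1;0 0 0 0 0 0 -1;0 0 0 0 0 0 -1;0 0 0 0 0 0 -1", force=30)

```text
t: 21.53
position: [0.5992, -0.1477, 0.062]
tcp_rot: [179.9, 0.1, 117.2]
ft_force: [-0.5, 1.4, 5.9]
width: 0.721
gripper_force: 32.5
```

Call:
send_rows(deltas="0 0 0 0 0 -0.01 -1;0 0 0 0 0 -0.03 -1;0 0 0 0 0 -0.04 -1;0 0 0 0 0 -0.04 -1;0 0 0 0 0 -0.04 -1;0 0 0 0 0 -0.03 -1;0 0 0 0 0 -0.01 -1;0 0 0 0 0 0 -1;0 0 0 0 0 0 -1")

```text
t: 22.28
position: [0.5984, -0.1476, 0.2601]
tcp_rot: [-180.0, -0.0, 117.2]
ft_force: [0.8, -0.2, -3.0]
width: 0.727
gripper_force: 34.4
```

Run:
```python
from station import env
from h import *
a=np.radians(133.6);Y=np.array([np.cos(a),np.sin(a)]);X=np.array([Y[1],-Y[0]])
go(env,*(np.array([.5151,.1982])-.0735*Y+.001*X),133.6,.13)
```

```text
t 22.28 pos [ 0.5984 -0.1476  0.2601] rot [-1.7998e+02 -3.0000e-02  1.1718e+02] F [ 0.81 -0.2  -2.96] w 0.727
turn wz total -0.2865 then shift dx,dy,dz [0.2344 0.1791 0.1301]
```

Call:
send_rows(deltas="0 0 -0.0955 0 0 0 -1;0 0 -0.0955 0 0 0 -1;0 0 -0.0955 0 0 0 -1;0 0 0 0 0 0 -1;0 0 0 0.0146 0.0112 0 -1;0 0 0 0.0293 0.0224 0 -1;0 0 0 0.0293 0.0224 0 -1;0 0 0 0.0293 0.0224 0 -1;0 0 0 0.0293 0.0224 0 -1;0 0 0 0.0293 0.0224 0 -1;0 0 0 0.0293 0.0224 0 -1;0 0 0 0.0293 0.0224 0 -1")

```text
t: 23.28
position: [0.5678, 0.129, 0.2592]
tcp_rot: [-179.9, -0.1, 133.4]
ft_force: [1.0, -0.0, -3.4]
width: 0.721
gripper_force: 34.2
```

Call:
send_rows(deltas="0 0 0 0.0146 0.0112 0 -1;0 0 0 0 0 0 -1;0 0 0 0 0 0 -1;0 0 0 0 0 0 -1")

```text
t: 23.62
position: [0.5666, 0.1452, 0.2597]
tcp_rot: [-179.9, -0.1, 133.5]
ft_force: [-0.6, -1.2, -3.6]
width: 0.724
gripper_force: 34.3
```

Run:
```python
from station import env
from h import *
a=np.radians(133.6);Y=np.array([np.cos(a),np.sin(a)]);X=np.array([Y[1],-Y[0]])
go(env,*(np.array([.5151,.1982])-.0735*Y+.001*X),133.6,.105)
```

```text
t 23.62 pos [0.5666 0.1452 0.2597] rot [-1.7991e+02 -5.0000e-02  1.3349e+02] F [-0.6  -1.22 -3.63] w 0.724
turn wz total -0.0019 then shift dx,dy,dz [0.0004 0.0002 0.1547]
```

Call:
send_rows(deltas="0 0 -0.002 0 0 0.02 -1;0 0 0 0 0 0.03 -1;0 0 0 0 0 0.03 -1;0 0 0 0 0 0.025 -1;0 0 0 0 0 0.015 -1;0 0 0 0 0 0.01 -1;0 0 0 0 0 0 -1;0 0 0 0 0 0 -1;0 0 0 0 0 0 -1")

```text
t: 24.37
position: [0.5675, 0.1453, 0.1321]
tcp_rot: [179.9, 0.1, 133.7]
ft_force: [0.2, 0.1, -2.3]
width: 0.721
gripper_force: 34.2
```

Call:
send_rows(deltas="0 0 0 0 0 0.005 -1;0 0 0 0 0 0.004 -1;0 0 0 0 0 0.003 -1;0 0 0 0 0 0.003 -1;0 0 0 0 0 0.003 -1;0 0 0 0 0 0.002 -1;0 0 0 0 0 0.002 -1;0 0 0 0 0 0.002 -1;0 0 0 0 0 0 -1;0 0 0 0 0 0 -1;0 0 0 0 0 0 -1")

```text
t: 25.28
position: [0.5669, 0.1456, 0.107]
tcp_rot: [180.0, -0.0, 133.7]
ft_force: [-1.1, 0.2, -1.2]
width: 0.72
gripper_force: 34.4
```

Lower slightly more to take the full weight, then release.

Call:
send_rows(deltas="0 0 0 0 0 0.001 -1;0 0 0 0 0 0.001 -1;0 0 0 0 0 0.001 -1;0 0 0 0 0 0 -1;0 0 0 0 0 0 -1")

```text
t: 25.7
position: [0.5669, 0.1457, 0.1039]
tcp_rot: [180.0, 0.0, 133.7]
ft_force: [-0.0, 1.3, -0.0]
width: 0.721
gripper_force: 34.5
```

Call:
send_rows(deltas="0 0 0 0 0 0 0.6;0 0 0 0 0 0 0.8;0 0 0 0 0 0 1;0 0 0 0 0 0 1;0 0 0 0 0 0 1;0 0 0 0 0 -0.01 1;0 0 0 0 0 -0.03 1;0 0 0 0 0 -0.04 1;0 0 0 0 0 -0.04 1;0 0 0 0 0 -0.04 1;0 0 0 0 0 -0.02 1;0 0 0 0 0 0 1")

```text
t: 26.7
position: [0.5678, 0.1458, 0.2903]
tcp_rot: [179.6, 0.3, 133.7]
ft_force: [0.4, 0.1, 0.3]
width: 1.002
gripper_force: 0.0
```

Call:
send_rows(deltas="0 0 0 -0.02 0 0 1;0 0 0 -0.04 0 0 1;0 0 0 -0.04 0 0 1;0 0 0 -0.04 0 0 1;0 0 0 -0.04 0 0 1;0 0 0 -0.04 0 0 1;0 0 0 -0.04 0 0 1;0 0 0 -0.02 0 0 1;0 0 0 0 0 0 1;0 0 0 0 0 0 1;0 0 0 0 0 0 1")

```text
t: 27.62
position: [0.76, -0.0562, 0.2839]
tcp_rot: [-180.0, -0.0, 133.7]
ft_force: [0.7, -0.1, 0.9]
width: 1.001
gripper_force: 0.0
```

Run:
```python
from station import env
from h import *
look(env,"q4")
tins(env,"pics/q4_top_raw.png",[(.106,.169),(.018,.149),(-.073,.129)])
```

```text
side origin 158 169 scale 3.2
top origin 105 101 scale 3.2
0.106 0.169 (array([  2.2, 107.2]), 80.7, 59.8, -89.0)
0.018 0.149 (array([-0.9, 16.8]), 80.2, 59.1, -89.5)
-0.073 0.129 (array([  63.8, -241.8]), 1463.1, 689.1, 46.5)
```

View pics/q4.png

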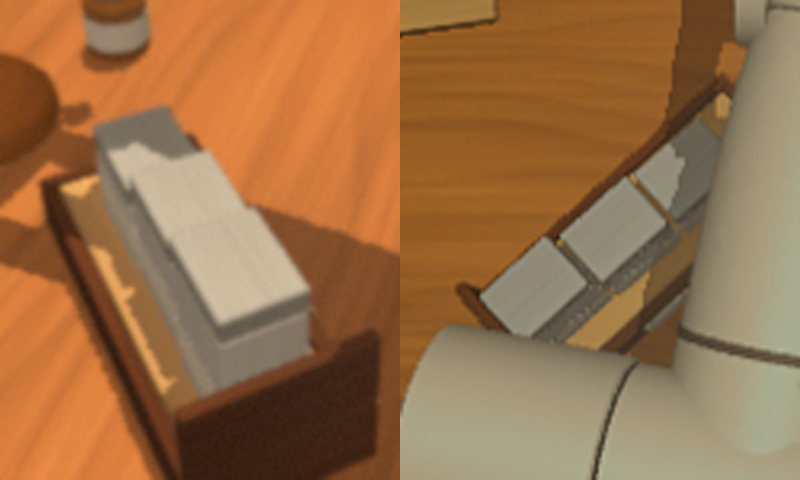

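All three stand upright in a row in the right order, but the arm hides the short tin from above. I'll clear it for a final measurement.

Call:
send_rows(deltas="0 0 0 0 -0.03 0 1;0 0 0 0 -0.04 0 1;0 0 0 0 -0.04 0 1;0 0 0 0 -0.04 0 1;0 0 0 0 -0.04 0 1;0 0 0 0 -0.04 0 1;0 0 0 0 -0.04 0 1;0 0 0 0 -0.03 0 1;0 0 0 0 0 0 1;0 0 0 0 0 0 1")

```text
t: 28.6
position: [0.5425, -0.2644, 0.2848]
tcp_rot: [180.0, 0.1, 133.6]
ft_force: [0.5, -0.2, 0.2]
width: 1.0
gripper_force: 0.0
```

Run:
```python
from station import env
from h import *
d=env.get_image("top");cv2.imwrite("pics/q5_raw.png",d["frame"][:,:,::-1])
tins(env,"pics/q5_raw.png",[(.106,.169),(.018,.149),(-.073,.129)])
```

```text
0.106 0.169 (array([  2.7, 107.5]), 80.7, 59.8, -89.7)
0.018 0.149 (array([-0.9, 16.8]), 80.2, 58.9, -89.4)
-0.073 0.129 (array([ -0.6, -72.7]), 80.4, 59.3, 89.2)
```

```bash
python3 -c "
from station import env
print(env.close_job())"
```

```text
the job is handed in; nothing more can be done
None
```

The tins stand upright and square on the platform in the order tall, middle, short from the end board; the gaps measure about 6–7 mm, and the tall tin is about 3 mm off the centre line. I handed the job in at about 29 s without hearing a verdict.

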